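# Centre a cleaning-test plate on the free reading stage

## Robot

A 6-joint arm with a two-finger parallel gripper is mounted at the origin on the work surface. World frame = base frame: x ahead of the robot, y to its left, z up, the work surface at z = 0. Lengths are in mm, angles in rad, forces in N, time in s.
With the tool pointing down it reaches from about 300 to 950 mm from the base axis. Payload 3.1 kg.
Tool frame: the origin (TCP) lies between the finger pads; the fingertips stand 8 mm ahead of it and the grasp point (between the pads) lies 11 mm behind it; z points along the fingers, y is the direction in which the jaws open and shut (so a half turn about z gives the same grasp; the last joint's range is limited). The gripper opens to 85 mm and grips with 20 to 120 N. Pads are 22 mm wide; open, the fingers measure 114 mm over their backs; the gripper's body (76 mm by 85 mm) begins 54 mm behind the grasp point. The pads swing forward as they close: fully open they stand 13 mm farther back than shut.
Start: joints at [1.183, 0.308, 1.634, -0, 1.2, -0.07], TCP at [195.324, 593.701, 239.272] pointing down, gripper open.
Joint ranges: [-3.06, 3.06], [-0.79, 1.96], [0.05, 2.63], [-1.19, 4.34], [0.05, 2.64], [-2.94, 2.94]. Speed limits (rad/s): [2.79, 2.79, 3.14, 3.14, 3.14, 3.14].

## Interface

Orientations are given as a unit quaternion [x, y, z, w].
In Python, from cell import sense, viewer, order, look_for, landmark_of gives the robot as it stands.
- The arm moves only by the tool send_rows, never from a script. Its arguments are lists of equal length, an entry for each row: "xyz": the shift along the tool's x, y, z in m, a list of three; "angular": the turn, a rotation vector about the tool's x, y, z in rad, a list of three. In form: {"xyz": [[dx, dy, dz], ...], "angular": [[wx, wy, wz], ...]}. A call has 1 to 12 rows; each row shifts and turns the pose as measured when the row begins, along the tool's axes as they then stand; what a row does not reach is not made up. A row lasts 1/12 s, in which the tool goes at most 41.7 mm and 7.16 degrees, less where a joint would pass 70% of its speed; a pose out of reach is approached as far as the arm can. A call is refused whole if a number of a shift passes 0.0417 or a number of a turn 0.125, either way. A call with a gripper value outside its range is refused whole. "grip" is the finger opening in m, from 0 to 0.0854, set as the call begins (left out, the last holds). The fingers move at their own pace and stop on an object; "newtons" is the grip in N (left out, the last holds). Time passes only in rows, so rows that do not move let the fingers close. It gives the time, the measured TCP pose, the force and the opening at its end, in the units of the state.
- sense(): the state, without advancing time (a new reading comes with each control period).
- viewer.read_camera(name): name is "side" or "top"; returns the picture (384x512x3 uint8, blue, green, red); there is no depth.
- viewer.camera_model(name): a dict with "vertical_fov" (degrees; the focal length in pixels is half the picture's height over the tangent of half this angle, whatever the lens; pixels are square), "cx", "cy" (the principal point, pixels), "R" (3x3) and "t" (3): a world point X has camera coordinates R X + t. Camera axes: x right, y down, z forward; pixel columns grow to the right and rows downward; lengths in mm; the calibration is good to about 2 mm. A picture is of the moment at which its call begins. camera_model takes no time and is no camera call.
- order.hand_in(): hands the job in, once; it reports no verdict.
Trained networks look in the newest picture that a camera, given by its name, has taken for a name from the list of things; names that differ only in an ending like _2 or _b are one class to them, and where a whole thing is asked for, a point or a joint stands for the part that bears it (a point fixed in the world has none). Each returns a list of dicts, best first, with "score" (0 to 1); they miss things now and then, are a little off and sometimes report something else, mostly with a low value. They report only what shows in the picture. A call takes as long as a camera call.
- look_for(name, camera): "location" ([column, row] in pixels, amid what is visible of it).
- landmark_of(name, camera): "location" ([column, row] in pixels: a listed point, or the origin of a listed thing).
The state is a dict: "t": time; "joint_positions": joint angles; "qvel": joint speeds; "joint_efforts": joint torques, N m; "tool_pos": TCP position; "eef_rot": TCP orientation; "wrist_force": force on the tool from outside, world axes, zero at the start; "torque": the same for the moment, N m; "width": opening from 0.0 (shut) to 1.0 (fully open).
Only numpy, scipy, OpenCV 4.12 (cv2) and the standard library are available. Lean on these libraries where they do the work, as an engineer would, in place of code of your own. Each camera call takes 0.05 s, during which the arm holds its last target. There are 200 camera calls.

## Task

Take the cleaning-test plate out of the drying rack, lay it on the slanted blue rest with its red spot facing up and let go, then take it again another way and set it down flat, red spot up, on the reading stage that has no dish on it: square to the two black stops, centred midway between them to within 2 mm, and over the middle of the stage's cross lines. Do not drop the plate or put it down on the worktop, and leave the dish, cup, bottle and brush where they are.

Things in the scene. Friction and masses are not known exactly. Their poses are not given: they have to be found in the camera images.
- test_plate: white plastic block with square edges, 50 x 14 x 60 mm, about 90 g: a steel panel with a red spot on its test face, a plain blue back. It starts standing upright in the rack. Origin: centre of its lower 50 x 14 mm end as it stands. x along the 50 mm width, y along the 14 mm thickness and out of the test face, z along the 60 mm height to the upper end.
- spot (a point): centre of the red spot = centre of the plate's test face, 7 mm along y and 30 mm along z from the plate's origin; axes as the plate's
- rack: fixed low steel drying rack, base 100 x 80 x 8 mm, with one slot of 53 x 16 mm along its x in which the plate stands on the 8 mm base, between walls whose tops are 24 mm above the worktop (the plate's upper 44 mm stand free). Origin: centre of the underside, z up; the plate's axes start parallel to the rack's.
- rest: fixed slanted rest: grey base 80 x 100 x 8 mm, and a blue support 36 mm wide (along x) whose flat face slopes down towards the rest's +y at 45 degrees (face normal: +y and +z equally), level along x, from 36 mm uphill down to a lip at its foot that stands 8 mm above the face. Origin: centre of the underside, z up.
- rest_corner (a point): middle of the inner corner between the rest's face and its lip, where the middle of the plate's lower back edge goes (back on the face, lower end on the lip); 20 mm along y and 35 mm up from the rest's origin; axes as the rest's. The plate's upper 24 mm then overhang the face with free room under them for a finger; 7 mm overhang on each side
- rest_spot (a point): where the red spot is when the plate lies properly on the rest (red spot up, lower end on the lip, centred across); axes as the rest's
- stage_1: fixed aluminium reading stage, block 100 (x) x 116 (y) x 30 mm high with thin black cross lines on top and two black stop bars, 64 mm long along x, 10 mm thick and standing 12 mm above its top, with their inner faces at y = +36 and -36 mm, so 72 mm apart: the test plate's 60 mm length goes between them with 6 mm to spare at each end. Origin: centre of the underside, z up.
- stage_2: second stage, the same as stage_1
- stage_1_mid (a point): crossing of the cross lines on the top face of stage_1, midway between its stops, 30 mm above its origin; axes as the stage's
- stage_2_mid (a point): crossing of the cross lines on the top face of stage_2, as for stage_1
- dish: round closed yellow dish with a white lid, 57 mm across and 16 mm high, loose, lying near the middle of one of the two stages: that stage is occupied. Origin: centre of its underside.
- cup: open steel cup, 72 mm across, 90 mm high, standing loose beyond the rack. Origin: centre of its underside.
- bottle: white bottle with blue cap, 52 mm across, 130 mm high, standing loose beyond the stages. Origin: centre of its underside.
- brush: hand brush with a green handle, lying loose beyond the rest. Origin: underside of the tool.

How it is judged (in metres and radians):
On the way:
1. the plate lies released on the slanted rest, red spot up (distance between spot and rest_spot below 0.012 m and angle between test_plate's own y axis and vertical between 0.6 and 0.97 rad and angle between the x axis of test_plate and the x axis of rest, either way round below 0.2 rad and linear speed of test_plate below 0.02 m/s and contact force between test_plate and the fingers below 0.05 N and contact force between test_plate and rest above 0.2 N), for 0.2 s.
At the end, for the whole second after the job is handed in: the plate lies flat on the stage that has no dish, red spot up, released and at rest, its spot within 2.5 mm of midway between the stops (along the stage's y) and within 4 mm of the cross along the stage's x, its length within 0.08 rad of square to the stops; the dish is still on the other stage (((x of spot in the frame of stage_1_mid between -0.004 and 0.004 m and y of spot in the frame of stage_1_mid between -0.0025 and 0.0025 m and z of spot in the frame of stage_1_mid below 0.017 m and angle between the z axis of test_plate and the y axis of stage_1, either way round below 0.08 rad and contact force between test_plate and stage_1 above 0.2 N and horizontal distance between dish and stage_2_mid below 0.02 m) or (x of spot in the frame of stage_2_mid between -0.004 and 0.004 m and y of spot in the frame of stage_2_mid between -0.0025 and 0.0025 m and z of spot in the frame of stage_2_mid below 0.017 m and angle between the z axis of test_plate and the y axis of stage_2, either way round below 0.08 rad and contact force between test_plate and stage_2 above 0.2 N and horizontal distance between dish and stage_1_mid below 0.02 m)) and angle between test_plate's own y axis and vertical below 0.06 rad and linear speed of test_plate below 0.01 m/s and contact force between test_plate and the fingers below 0.05 N); the robot touches nothing.
It fails at once if the plate is put down on the worktop (height (world z) of spot below 0.033 m).
It fails at once if the plate is dropped: it strikes a stage or the rest at over 0.35 m/s (linear speed of test_plate above 0.35 m/s and (contact force between test_plate and stage_1 above 0.3 N or contact force between test_plate and stage_2 above 0.3 N or contact force between test_plate and rest above 0.3 N)).
It fails at once if the dish is moved by over 10 mm (distance of dish from where it was at the start of the episode above 0.01 m).
It fails at once if the cup, bottle or brush is moved by over 20 mm (distance of any of cup, bottle, brush from where it was at the start of the episode above 0.02 m).
It also fails if it takes over 48 s, if anything falls off the work surface, if the arm or the gripper's body presses on something with over 40 N, if the wrist force passes 120 N, or if a joint passes its speed limit or range.

## Working session

There is one attempt and no reset: what is moved stays moved. The work goes in short steps, Python scripts to look and compute and a tool call to move; the robot and the scene stay as the last step left them, time stands still between calls to the robot, and variables do not carry over. Pictures are saved under pics/ and viewed, about 8 in all and at most 12, crops included, and the job is handed in when it is done.

Besides the shell and the picture viewer there is one more tool, called after "Call:" by a JSON object that holds its "fn" and its "kwargs", one argument or row to a line. send_rows: Moves the arm, as the interface text tells. Its arguments: {"type":"object","properties":{"xyz":{"type":"array","items":{"type":"array","items":{"type":"number"}}},"angular":{"type":"array","items":{"type":"array","items":{"type":"number"}}},"grip":{"type":"number"},"newtons":{"type":"number"}},"required":["xyz","angular"]}

```bash
mkdir -p pics; ls; python3 - <<'E'
from cell import sense, viewer, look_for, landmark_of
import cv2
print(sense())
for c in ("side","top"):
    im=viewer.read_camera(c); cv2.imwrite(f"pics/{c}0.png",im); print(c,viewer.camera_model(c))
    for n in ("test_plate","rack","rest","stage_1","dish"):
        print(n,[(r["location"],round(r["score"],2)) for r in landmark_of(n,c)][:3])
    for n in ("spot","rest_corner","stage_1_mid"):
        print(n,[(r["location"],round(r["score"],2)) for r in landmark_of(n,c)][:3])
E
```

```text
pics
{'t': 0.0, 'joint_positions': array([ 1.18329847e+00,  3.09000735e-01,  1.63518123e+00,  1.22509804e-06,
        1.19971233e+00, -6.96865141e-02]), 'qvel': array([ 0.00186198, -0.00023706, -0.00156223, -0.00085437, -0.00120405,
       -0.00160433]), 'joint_efforts': array([ 5.48211610e-04, -4.15247262e+01, -2.76670611e+01, -7.92692435e-05,
        9.81310441e-03, -1.19177295e-05]), 'tool_pos': array([195.01849389, 592.9497342 , 238.05225576]), 'eef_rot': array([ 1.58237875e-01,  9.87400350e-01, -1.12075497e-03, -2.61339408e-04]), 'wrist_force': array([-0.0875529 ,  0.05765405,  0.01770559]), 'torque': array([ 0.00021029, -0.00497496,  0.02824275]), 'width': 1.0009727914611954}
side {'vertical_fov': 44.24373609443073, 'cx': 263.7068183778778, 'cy': 187.6096188229974, 'R': array([[ 0.9888532 , -0.14797757, -0.0164922 ],
       [-0.11118563, -0.66020618, -0.74280923],
       [ 0.09903086,  0.73636298, -0.66929997]]), 't': array([-602.25842681,  120.08654231, 1220.37333844])}
test_plate [([230.9, 309.8], 0.95), ([249.4, 223.0], 0.73), ([227.3, 128.3], 0.47)]
rack [([249.8, 229.3], 0
[... 163 characters left out ...]
r [([249.8, 226.5], 0.69)]
stage_1_mid []
top {'vertical_fov': 52.03189702143954, 'cx': 253.6688233390665, 'cy': 189.10181088290426, 'R': array([[-0.01398379, -0.99982743, -0.01222983],
       [-0.99148694,  0.01544856, -0.12928643],
       [ 0.12945305,  0.0103178 , -0.99153187]]), 't': array([  -6.5620894 ,  602.80954272, 1024.64678863])}
test_plate [([365.4, 229.7], 0.49)]
rack [([366.1, 231.7], 0.92), ([128.7, 216.2], 0.27)]
rest [([366.0, 228.3], 0.25)]
stage_1 [([215.6, 227.8], 0.97), ([127.1, 216.1], 0.63)]
dish [([126.0, 216.3], 0.83)]
spot [([366.7, 229.5], 0.54), ([361.2, 230.1], 0.4)]
rest_corner [([367.1, 227.9], 0.71), ([288.7, 205.2], 0.55)]
stage_1_mid [([126.7, 214.5], 0.61)]
```

```bash
python3 - <<'E'
import cv2
for c in ("side","top"):
    im=cv2.imread(f"pics/{c}0.png")
    im=im[60:384,100:420] if c=="side" else im[120:320,60:460]
    cv2.imwrite(f"pics/{c}0c.png",cv2.resize(im,None,fx=1.85 if c=="side" else 2,fy=1.85 if c=="side" else 2,interpolation=cv2.INTER_CUBIC))
E
```

```text
(no output)
```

View pics/side0c.png

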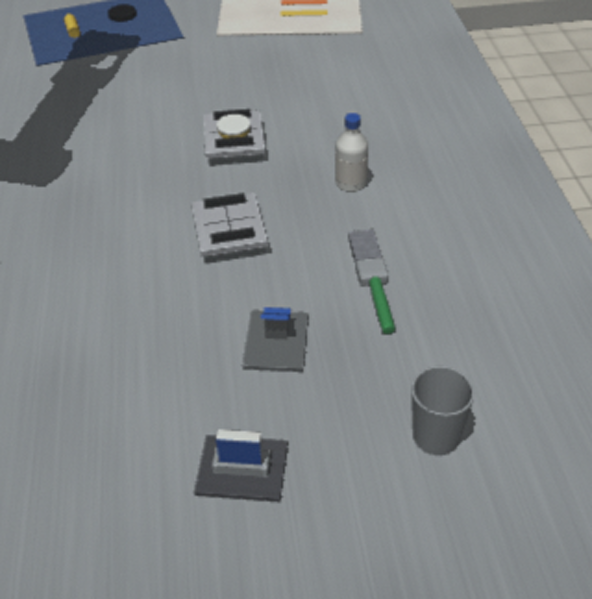

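View pics/top0c.png

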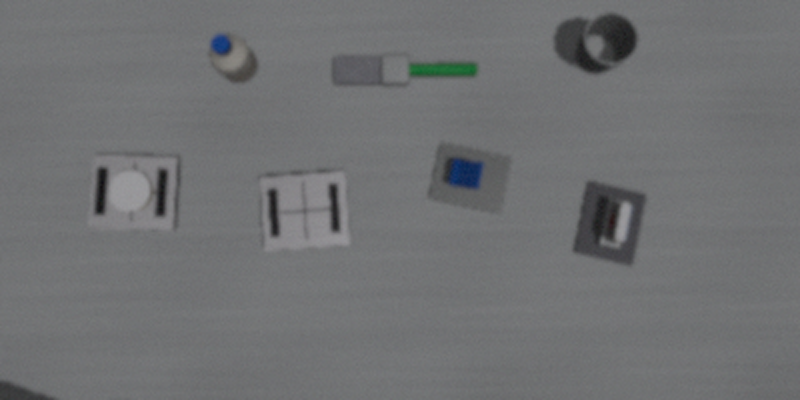

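The side view looks from −y. The plate shows its blue back at crop px (238,450), so its test face looks to +y. The rest is at (277,330) with its slope facing away from the camera, to +y. The free stage is the nearer one at (231,225), and the dish is on the far one at (234,128). The top view agrees: dish stage at (130,190), free stage (305,210), rest (465,175), rack (612,222).

I'll fit box models to both views for sub-pixel poses.

```bash
cat > fit.py <<'E'
import numpy as np, cv2
from scipy.optimize import minimize
from scipy.spatial.transform import Rotation as Ro
from cell import viewer
CAM={}
for c in("side","top"):
    m=viewer.camera_model(c); CAM[c]=(192/np.tan(np.radians(m["vertical_fov"]/2)),m["cx"],m["cy"],np.array(m["R"]),np.array(m["t"]))
def proj(c,X):
    f,cx,cy,R,t=CAM[c]; p=np.atleast_2d(X)@R.T+t
    return np.c_[f*p[:,0]/p[:,2]+cx,f*p[:,1]/p[:,2]+cy]
def ray(c,uv):
    f,cx,cy,R,t=CAM[c]; return -R.T@t, R.T@np.array([(uv[0]-cx)/f,(uv[1]-cy)/f,1])
def onplane(c,uv,z):
    o,d=ray(c,uv); return o+d*(z-o[2])/d[2]
def tri(uva,uvb):
    o1,d1=ray("side",uva); o2,d2=ray("top",uvb)
    s=np.linalg.lstsq(np.c_[d1,-d2],o2-o1,rcond=None)[0]; a=o1+d1*s[0]; b=o2+d2*s[1]
    return (a+b)/2, np.linalg.norm(a-b)
def box(x0,x1,y0,y1,z0,z1):
    "faces of a box"
    P=lambda *i:np.array([[ (x0,x1)[a],(y0,y1)[b],(z0,z1)[c] ] for a,b,c in i],float)
    return [P((0,0,1),(1,0,1),(1,1,1),(0,1,1)),P((0,0,0),(0,1,0),(1,1,0),(1,0,0)),P((0,0,0),(1,0,0),(1,0,1),(0,0,1)),
            P((0,1,0),(0,1,1),(1,1,1),(1,1,0)),P((0,0,0),(0,0,1),(0,1,1),(0,1,0)),P((1,0,0),(1,1,0),(1,1,1),(1,0,1))]
def plate(): return box(-25,25,-7,7,0,60)
STAGE=[box(-50,50,-58,58,0,30),box(-32,32,-46,-36,30,42),box(-32,32,36,46,30,42)]
RACK=[box(-50,50,-40,40,0,8),box(-32,32,-14,-8,8,24),box(-32,32,8,14,8,24)]  # wall size a guess
s=.5**.5
face=np.array([[-18,20,35],[18,20,35],[18,20-36*s,35+36*s],[-18,20-36*s,35+36*s]])
REST=[box(-40,40,-50,50,0,8),[face]]
S=4
def cost(c,im,parts,T,win):
    """parts: list of face lists; T=(R,t) per part; piecewise-constant fit residual in win"""
    x0,y0,x1,y1=win; w,h=x1-x0,y1-y0
    lab=np.zeros((h*S,w*S),np.uint8); k=0
    f,cx,cy,Rc,tc=CAM[c]; C=-Rc.T@tc
    for faces,(R,t) in zip(parts,T):
        for F in faces:
            k+=1; W=F@R.T+t
            if np.cross(W[1]-W[0],W[2]-W[1])@(C-W[0])<=0: continue
            q=((proj(c,W)+.5-[x0,y0])*S-.5)*16
            cv2.fillConvexPoly(lab,np.round(q).astype(np.int32),k,cv2.LINE_8,4)
    A=[]
    for i in range(k+1):
        m=(lab==i).astype(np.float32)
        if m.sum()>40: A.append(cv2.resize(m,(w,h),interpolation=cv2.INTER_AREA).ravel())
    A=np.array(A).T; b=im[y0:y1,x0:x1].reshape(-1,3).astype(float)
    sol=np.linalg.lstsq(A.T@A+1e-6*np.eye(A.shape[1]),A.T@b,rcond=None)[0]
    r=np.abs(A@sol-b); return np.minimum(r,60).mean()
def pose2(p): return Ro.from_euler("z",p[2]).as_matrix(), np.array([p[0],p[1],0.])
def fit_planar(parts,ims,p0,pad=12,cams=("side","top"),step=(6,6,.08),rad=75):
    p0=np.array(p0,float); wins={}
    for c in cams:
        q=proj(c,np.array([[p0[0]+a,p0[1]+b,z] for a in(-rad,rad) for b in(-rad,rad) for z in(0,40)]))
        a=np.maximum(q.min(0).astype(int),0); b=q.max(0).astype(int)+1; wins[c]=(a[0],a[1],min(b[0],512),min(b[1],384))
    f=lambda p:sum(cost(c,ims[c],parts,[pose2(p)]*len(parts),wins[c]) for c in cams)
    best=None
    for _ in range(3):
        sx=np.vstack([p0]+[p0+np.eye(3)[i]*step[i] for i in range(3)])
        r=minimize(f,sx[0],method="Nelder-Mead",options=dict(initial_simplex=sx,xatol=.02,fatol=1e-4,maxiter=200)); p0=r.x
        step=[-.5*x for x in step]
    return r.x,r.fun
E
cat > m1.py <<'E'
from fit import *
ims={c:cv2.imread(f"pics/{c}0.png") for c in("side","top")}
PL=[F+[0,0,8] for F in plate()]
G={"stage_free":(STAGE,(212.5,225,30,4.7)),"stage_dish":(STAGE,(125,215,30,4.7)),"rest":(REST,(295,208,4,4.5)),"rack":(RACK[:1]+[RACK[1]]+[PL]+[RACK[2]],(365,231,4,4.5))}
for n,(parts,(u,v,z,_)) in G.items():
    g=onplane("top",(u,v),z)
    for cams in(("side","top"),("side",),("top",)):
        rs=[fit_planar(parts,ims,[g[0],g[1],y],cams=cams) for y in((.0,-.25) if cams[0]+cams[-1]=="sidetop" else (best[2],))]
        r=min(rs,key=lambda a:a[1]); best=r[0]; print(n,cams,r[0].round(3),round(r[1],2))
E
time python3 m1.py
```

```text
stage_free ('side', 'top') [5.0936e+02 9.8918e+01 6.7000e-02] 11.36
stage_free ('side',) [5.09446e+02 9.96900e+01 6.70000e-02] 6.08
stage_free ('top',) [5.07382e+02 9.79350e+01 6.10000e-02] 4.91
stage_dish ('side', 'top') [ 5.38013e+02  3.32776e+02 -3.00000e-02] 16.38
stage_dish ('side',) [ 5.38395e+02  3.34091e+02 -2.10000e-02] 10.15
stage_dish ('top',) [ 5.36289e+02  3.31714e+02 -3.90000e-02] 6.02
rest ('side', 'top') [ 5.53069e+02 -1.26621e+02 -2.27000e-01] 11.04
rest ('side',) [ 5.53102e+02 -1.26757e+02 -2.26000e-01] 4.79
rest ('top',) [ 5.51480e+02 -1.26136e+02 -2.39000e-01] 6.2
rack ('side', 'top') [ 4.87945e+02 -3.17261e+02 -2.49000e-01] 7.83
rack ('side',) [ 4.88477e+02 -3.17329e+02 -2.48000e-01] 3.59
rack ('top',) [ 4.86056e+02 -3.17181e+02 -2.50000e-01] 3.91
real	0m26.524s
user	0m23.547s
sys	0m1.441s
```

```bash
cat > plan.py <<'E'
import numpy as np, json
from scipy.spatial.transform import Rotation as Ro
from cell import sense
def tool(yaw,tilt=0.):
    """tool down, y along yaw; tilt: turn about tool y's world direction (right handed), applied after"""
    y=np.array([np.cos(yaw),np.sin(yaw),0]); z=np.array([0,0,-1.]); R=np.c_[np.cross(y,z),y,z]
    return Ro.from_rotvec(tilt*y)*Ro.from_matrix(R)
def rows(pos,rot,vmax=40.,wmax=.12,start=None,show=True):
    """straight path to pos (mm)/rot (Rotation) in equal rows; prints argument lists"""
    if start is None:
        s=sense(); start=(s["tool_pos"],Ro.from_quat(s["eef_rot"]))
    p0,R0=start; pos=np.array(pos,float); d=pos-p0; w=(R0.inv()*rot).as_rotvec()
    n=int(max(1,np.ceil(np.linalg.norm(d)/vmax),np.ceil(np.linalg.norm(w)/wmax)))
    X=[];R=R0
    for i in range(n):
        X.append((R.inv().apply(d/n)/1000).round(4).tolist()); R=R*Ro.from_rotvec(w/n)
    W=[(w/n).round(4).tolist()]*n
    for i in range(0,n,12): print(f"[{i}] xyz",json.dumps(X[i:i+12]),"angular",json.dumps(W[i:i+12]))
    return pos,rot
E
python3 -c "
from plan import *
rows([487.5,-317.2,150],tool(-.249))"
```

```text
[0] xyz [[-0.0225, -0.031, 0.0036], [-0.0243, -0.0296, 0.0036], [-0.026, -0.028, 0.0036], [-0.0277, -0.0264, 0.0036], [-0.0292, -0.0247, 0.0036], [-0.0306, -0.0229, 0.0036], [-0.032, -0.021, 0.0036], [-0.0332, -0.0191, 0.0036], [-0.0343, -0.0171, 0.0036], [-0.0352, -0.015, 0.0036], [-0.0361, -0.0128, 0.0036], [-0.0368, -0.0106, 0.0036]] angular [[-0.0, -0.0, 0.0601], [-0.0, -0.0, 0.0601], [-0.0, -0.0, 0.0601], [-0.0, -0.0, 0.0601], [-0.0, -0.0, 0.0601], [-0.0, -0.0, 0.0601], [-0.0, -0.0, 0.0601], [-0.0, -0.0, 0.0601], [-0.0, -0.0, 0.0601], [-0.0, -0.0, 0.0601], [-0.0, -0.0, 0.0601], [-0.0, -0.0, 0.0601]]
[12] xyz [[-0.0373, -0.0084, 0.0036], [-0.0378, -0.0062, 0.0036], [-0.0381, -0.0039, 0.0036], [-0.0382, -0.0016, 0.0036], [-0.0383, 0.0007, 0.0036], [-0.0381, 0.003, 0.0036], [-0.0379, 0.0053, 0.0036], [-0.0375, 0.0076, 0.0036], [-0.037, 0.0098, 0.0036], [-0.0363, 0.012, 0.0036], [-0.0355, 0.0142, 0.0036], [-0.0346, 0.0163, 0.0036]] angular [[-0.0, -0.0, 0.0601], [-0.0, -0.0, 0.0601], [-0.0, -0.0, 0.0601], [-0.0, -0.0, 0.0601], [-0.0, -0.0, 0.0601], [-0.0, -0.0, 0.0601], [-0.0, -0.0, 0.0601], [-0.0, -0.0, 0.0601], [-0.0, -0.0, 0.0601], [-0.0, -0.0, 0.0601], [-0.0, -0.0, 0.0601], [-0.0, -0.0, 0.0601]]
[24] xyz [[-0.0336, 0.0183, 0.0036]] angular [[-0.0, -0.0, 0.0601]]
```

Call:
{"fn": "send_rows", "kwargs": {
  "xyz": [
    [-0.0225,-0.031,0.002],
    [-0.0243,-0.0296,0.002],
    [-0.026,-0.028,0.002],
    [-0.0277,-0.0264,0.002],
    [-0.0292,-0.0247,0.002],
    [-0.0306,-0.0229,0.002],
    [-0.032,-0.021,0.002],
    [-0.0332,-0.0191,0.002],
    [-0.0343,-0.0171,0.002],
    [-0.0352,-0.015,0.002],
    [-0.0361,-0.0128,0.002],
    [-0.0368,-0.0106,0.002]
  ],
  "angular": [
    [0,0,0.06],
    [0,0,0.06],
    [0,0,0.06],
    [0,0,0.06],
    [0,0,0.06],
    [0,0,0.06],
    [0,0,0.06],
    [0,0,0.06],
    [0,0,0.06],
    [0,0,0.06],
    [0,0,0.06],
    [0,0,0.06]
  ],
  "grip": 0.0854,
  "newtons": 40
}}

```text
t: 1.9
tool_pos: [334.4, 146.4, 213.4]
eef_rot: [0.504, 0.864, 0.007, 0.001]
wrist_force: [1.9, 0.5, 0.5]
width: 1.001
```

Call:
{"fn": "send_rows", "kwargs": {
  "xyz": [
    [-0.0373,-0.0084,0.003],
    [-0.0378,-0.0062,0.003],
    [-0.0381,-0.0039,0.003],
    [-0.0382,-0.0016,0.003],
    [-0.0383,0.0007,0.003],
    [-0.0381,0.003,0.003],
    [-0.0379,0.0053,0.003],
    [-0.0375,0.0076,0.003],
    [-0.037,0.0098,0.003],
    [-0.0363,0.012,0.003],
    [-0.0355,0.0142,0.003],
    [-0.0346,0.0163,0.003]
  ],
  "angular": [
    [0,0,0.06],
    [0,0,0.06],
    [0,0,0.06],
    [0,0,0.06],
    [0,0,0.06],
    [0,0,0.06],
    [0,0,0.06],
    [0,0,0.06],
    [0,0,0.06],
    [0,0,0.06],
    [0,0,0.06],
    [0,0,0.06]
  ]
}}

```text
t: 2.9
tool_pos: [463.5, -320.6, 179.0]
eef_rot: [0.789, 0.614, 0.014, 0.005]
wrist_force: [0.7, 0.7, 0.7]
width: 0.999
```

```bash
python3 -c "
from plan import *
print(sense()['joint_positions'].round(2),sense()['t'])
a=rows([487.5,-317.2,100],tool(-.249))
rows([487.5,-317.2,42],tool(-.249),start=a,vmax=20)"
```

```text
[-0.7   0.25  1.84  0.03  1.04 -0.46] 2.9
[0] xyz [[0.0026, 0.0068, 0.0265], [0.0028, 0.007, 0.0265], [0.0029, 0.0073, 0.0264]] angular [[0.0082, -0.0052, 0.0003], [0.0082, -0.0052, 0.0003], [0.0082, -0.0052, 0.0003]]
[0] xyz [[0.0, 0.0, 0.0193], [0.0, 0.0, 0.0193], [0.0, 0.0, 0.0193]] angular [[0.0, 0.0, 0.0], [0.0, 0.0, 0.0], [0.0, 0.0, 0.0]]
```

Call:
{"fn": "send_rows", "kwargs": {
  "xyz": [
    [0.0026,0.0068,0.0265],
    [0.0028,0.007,0.0265],
    [0.0029,0.0073,0.0264],
    [0,0,0]
  ],
  "angular": [
    [0.0082,-0.0052,0],
    [0.0082,-0.0052,0],
    [0.0082,-0.0052,0],
    [0,0,0]
  ]
}}

```text
t: 3.23
tool_pos: [492.7, -332.5, 100.6]
eef_rot: [0.793, 0.609, -0.0, 0.008]
wrist_force: [-0.2, 0.1, -1.1]
width: 1.002
```

```bash
python3 -c "
from plan import *
from fit import *
for c in('side','top'): 
  im=viewer.read_camera(c); cv2.imwrite(f'pics/{c}1.png',im)
a=np.hstack([cv2.resize(cv2.imread('pics/side1.png')[230:350,170:300],None,fx=3,fy=3),cv2.resize(cv2.imread('pics/top1.png')[180:300,305:435],None,fx=3,fy=3)])
cv2.imwrite('pics/v1.png',a)
a=rows([487.5,-317.2,42],tool(-.249),vmax=20)"
```

```text
[0] xyz [[0.0038, -0.003, 0.0157], [0.0038, -0.0029, 0.0157], [0.0037, -0.0028, 0.0157], [0.0037, -0.0027, 0.0157]] angular [[0.0044, 0.003, -0.0031], [0.0044, 0.003, -0.0031], [0.0044, 0.003, -0.0031], [0.0044, 0.003, -0.0031]]
```

View pics/v1.png

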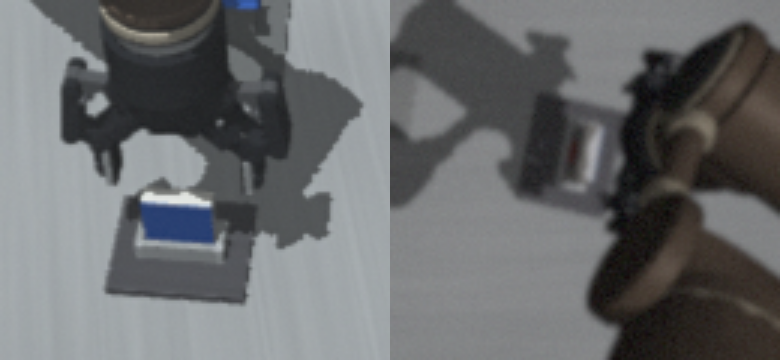

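The side crop shows the open fingers at (107,165) and (250,170), straddling the plate, whose top is at (178,197). The top crop shows the plate at (580,150) and the gripper still about 15 mm off to −y. I'll centre it before going down.

Call:
{"fn": "send_rows", "kwargs": {
  "xyz": [
    [0.0075,-0.0057,0.005],
    [0.0075,-0.0057,0.005],
    [0,0,0]
  ],
  "angular": [
    [0.009,0.006,-0.006],
    [0.009,0.006,-0.006],
    [0,0,0]
  ]
}}

```text
t: 3.58
tool_pos: [487.8, -316.4, 98.9]
eef_rot: [0.789, 0.614, 0.001, 0.002]
wrist_force: [-0.1, -0.3, 0.6]
width: 1.004
```

```bash
python3 -c "
from plan import *
a=rows([487.5,-317.2,42],tool(-.249),vmax=12)"
```

```text
[0] xyz [[-0.0001, -0.0001, 0.0114], [-0.0002, -0.0001, 0.0114], [-0.0002, -0.0001, 0.0114], [-0.0002, -0.0, 0.0114], [-0.0002, -0.0, 0.0114]] angular [[0.0008, 0.0003, 0.0001], [0.0008, 0.0003, 0.0001], [0.0008, 0.0003, 0.0001], [0.0008, 0.0003, 0.0001], [0.0008, 0.0003, 0.0001]]
```

Call:
{"fn": "send_rows", "kwargs": {
  "xyz": [
    [-0.0002,-0.0001,0.0114],
    [-0.0002,-0.0001,0.0114],
    [-0.0002,-0.0001,0.0114],
    [-0.0002,0,0.0114],
    [-0.0002,0,0.0114],
    [0,0,0]
  ],
  "angular": [
    [0.001,0,0],
    [0.001,0,0],
    [0.001,0,0],
    [0.001,0,0],
    [0,0,0],
    [0,0,0]
  ]
}}

```text
t: 4.08
tool_pos: [488.5, -317.5, 40.2]
eef_rot: [0.789, 0.615, 0.0, 0.003]
wrist_force: [0.0, -0.5, -0.2]
width: 1.001
```

```bash
python3 -c "
from plan import *
a=rows([487.5,-317.2,42],tool(-.249),vmax=12)"
```

```text
[0] xyz [[0.0001, -0.001, -0.0018]] angular [[0.0058, 0.0039, 0.0024]]
```

Close on it.

Call:
{"fn": "send_rows", "kwargs": {
  "xyz": [
    [0,-0.001,-0.002],
    [0,0,0],
    [0,0,0],
    [0,0,0],
    [0,0,0],
    [0,0,0],
    [0,0,0],
    [0,0,0]
  ],
  "angular": [
    [0.005,0.004,0.002],
    [0,0,0],
    [0,0,0],
    [0,0,0],
    [0,0,0],
    [0,0,0],
    [0,0,0],
    [0,0,0]
  ],
  "grip": 0.03,
  "newtons": 40
}}

```text
t: 4.75
tool_pos: [487.2, -317.5, 41.3]
eef_rot: [0.79, 0.614, 0.0, -0.001]
wrist_force: [1.0, 0.1, -1.1]
width: 0.576
```

```bash
python3 -c "
from plan import *
p=sense()['tool_pos'];print(p,Ro.from_quat(sense()['eef_rot']).as_matrix().round(3))"
```

```text
[ 487.19375437 -317.54392762   41.27955717] [[ 0.247  0.969 -0.001]
 [ 0.969 -0.247  0.001]
 [ 0.001 -0.001 -1.   ]]
```

Call:
{"fn": "send_rows", "kwargs": {
  "xyz": [
    [0,0,-0.01],
    [0,0,-0.01],
    [0,0,-0.015],
    [0,0,-0.02],
    [0,0,-0.025],
    [0,0,-0.025],
    [0,0,-0.005],
    [0,0,0]
  ],
  "angular": [
    [0,0,0],
    [0,0,0],
    [0,0,0],
    [0,0,0],
    [0,0,0],
    [0,0,0],
    [0,0,0],
    [0,0,0]
  ]
}}

```text
t: 5.42
tool_pos: [486.3, -316.9, 160.4]
eef_rot: [0.789, 0.614, -0.0, -0.001]
wrist_force: [-0.8, -0.4, -1.8]
width: 0.578
```

```bash
cat >> plan.py <<'E'
REST=((552.5,-126.5,0),-.228); STG=((509,99,0),.066)
def at(F,l):
    return np.array(F[0])+Ro.from_euler("z",F[1]).apply(l)
S=.5**.5; N=np.array([0,S,S]); U=np.array([0,-S,S])
P1=np.array([0,1.4,63.5])   # TCP, first grasp, plate lying on rest
E
python3 -c "
from plan import *
T=tool(-.228,np.pi/4)
b=rows(at(REST,P1+40*N+3*U+[0,0,50]),T,vmax=25)
rows(at(REST,P1+40*N+3*U),T,start=b,vmax=20)"
```

```text
[0] xyz [[0.0228, 0.0017, 0.0017], [0.0226, 0.0017, 0.0035], [0.0223, 0.0018, 0.0052], [0.0218, 0.0018, 0.0069], [0.0212, 0.0019, 0.0086], [0.0204, 0.0019, 0.0103], [0.0196, 0.002, 0.0118], [0.0186, 0.002, 0.0133], [0.0175, 0.0021, 0.0147], [0.0163, 0.0021, 0.0161]] angular [[0.0006, 0.0784, -0.0021], [0.0006, 0.0784, -0.0021], [0.0006, 0.0784, -0.0021], [0.0006, 0.0784, -0.0021], [0.0006, 0.0784, -0.0021], [0.0006, 0.0784, -0.0021], [0.0006, 0.0784, -0.0021], [0.0006, 0.0784, -0.0021], [0.0006, 0.0784, -0.0021], [0.0006, 0.0784, -0.0021]]
[0] xyz [[-0.0118, -0.0, 0.0118], [-0.0118, -0.0, 0.0118], [-0.0118, -0.0, 0.0118]] angular [[0.0, 0.0, 0.0], [0.0, 0.0, 0.0], [0.0, 0.0, 0.0]]
```

Call:
{"fn": "send_rows", "kwargs": {
  "xyz": [
    [0.0228,0.0017,0.0017],
    [0.0226,0.0017,0.0035],
    [0.0223,0.0018,0.0052],
    [0.0218,0.0018,0.0069],
    [0.0212,0.0019,0.0086],
    [0.0204,0.0019,0.0103],
    [0.0196,0.002,0.0118],
    [0.0186,0.002,0.0133],
    [0.0175,0.0021,0.0147],
    [0.0163,0.0021,0.0161],
    [0,0,0],
    [0,0,0]
  ],
  "angular": [
    [0,0.078,-0.002],
    [0,0.078,-0.002],
    [0,0.078,-0.002],
    [0,0.078,-0.002],
    [0,0.078,-0.002],
    [0,0.078,-0.002],
    [0,0.078,-0.002],
    [0,0.078,-0.002],
    [0,0.078,-0.002],
    [0,0.078,-0.002],
    [0,0,0],
    [0,0,0]
  ]
}}

```text
t: 6.42
tool_pos: [556.2, -89.2, 137.1]
eef_rot: [0.721, 0.57, 0.308, -0.247]
wrist_force: [-1.1, -0.6, -0.9]
width: 0.582
```

```bash
python3 -c "
from plan import *
print(sense()['joint_positions'].round(2))
T=tool(-.228,np.pi/4)
b=rows(at(REST,P1+25*N+3*U),T,vmax=15)"
```

```text
[-0.62  0.5   1.82  0.77  1.3  -0.79]
[0] xyz [[-0.0132, 0.0013, 0.0056], [-0.0132, 0.0013, 0.0057], [-0.0131, 0.0012, 0.0058], [-0.0131, 0.0012, 0.0058]] angular [[-0.0002, -0.0067, -0.0014], [-0.0002, -0.0067, -0.0014], [-0.0002, -0.0067, -0.0014], [-0.0002, -0.0067, -0.0014]]
```

Call:
{"fn": "send_rows", "kwargs": {
  "xyz": [
    [-0.0132,0.0013,0.0056],
    [-0.0132,0.0013,0.0057],
    [-0.0131,0.0012,0.0058],
    [-0.0131,0.0012,0.0058],
    [0,0,0],
    [0,0,0]
  ],
  "angular": [
    [0,-0.0067,-0.0014],
    [0,-0.0067,-0.0014],
    [0,-0.0067,-0.0014],
    [0,-0.0067,-0.0014],
    [0,0,0],
    [0,0,0]
  ]
}}

```text
t: 6.92
tool_pos: [555.6, -115.3, 76.1]
eef_rot: [0.725, 0.576, 0.296, -0.235]
wrist_force: [-0.5, 1.1, -0.2]
width: 0.578
```

```bash
python3 - <<'E'
from plan import *
from fit import *
import fit
s=sense(); p=s['tool_pos']; R=Ro.from_quat(s['eef_rot']).as_matrix(); print(p,s['wrist_force'])
T=tool(-.228,np.pi/4)
rows(at(REST[:],P1+5*N+3*U) if 0 else at(((552.5,-126.5,0),-.228),P1+5*N+3*U),T,vmax=6)
# fit plate position (held): plate axes from tool: x=tool y, y=tool x, z=-tool z
Rp=np.c_[R[:,1],R[:,0],-R[:,2]]; o0=p-33.3*Rp[:,2]
for c in('side','top'):
    im=viewer.read_camera(c); cv2.imwrite(f'pics/{c}2.png',im)
a=[]
for c in('side','top'):
    q=proj(c,o0+Rp[:,2]*30)[0].astype(int); im=cv2.imread(f'pics/{c}2.png')
    for k in range(8):
        pts=plate()[k%6]@Rp.T+o0
    a.append(cv2.resize(im[q[1]-45:q[1]+45,q[0]-50:q[0]+50],None,fx=4,fy=4,interpolation=cv2.INTER_CUBIC))
cv2.imwrite('pics/v2.png',np.hstack(a))
E
```

```text
[ 555.58368706 -115.25939424   76.06082381] [-0.51522981  1.09221956 -0.21565071]
[0] xyz [[-0.0056, -0.0002, -0.0006], [-0.0056, -0.0002, -0.0007]] angular [[0.0002, 0.0053, 0.0], [0.0002, 0.0053, 0.0]]
```

View pics/v2.png

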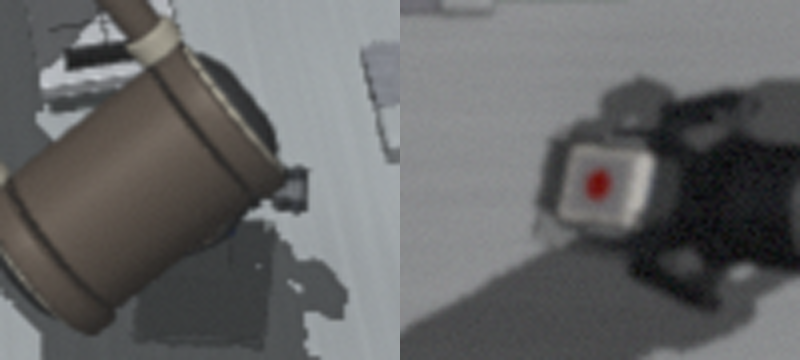

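The top crop shows the plate held with its red spot at (598,184), facing up over the rest. In the side crop the arm hides it. I'll lower it in small steps, watching the force.

Call:
{"fn": "send_rows", "kwargs": {
  "xyz": [
    [-0.005,0,-0.0006],
    [-0.005,0,-0.0006],
    [-0.002,0,0],
    [0,0,0]
  ],
  "angular": [
    [0,0.0053,0],
    [0,0.0053,0],
    [0,0,0],
    [0,0,0]
  ]
}}

```text
t: 7.35
tool_pos: [554.3, -125.5, 70.1]
eef_rot: [0.723, 0.576, 0.301, -0.237]
wrist_force: [0.2, 0.5, -1.6]
width: 0.578
```

```bash
cat >> plan.py <<'E'
def local(F,p=None):
    "TCP in a fixture frame"
    p=sense()["tool_pos"] if p is None else p
    return Ro.from_euler("z",-F[1]).apply(np.array(p)-F[0])
def report(F,P,T):
    s=sense(); l=local(F)-P
    print("off local",l.round(1),"along N,U",round(l@N,1),round(l@U,1),"rot err",(T.inv()*Ro.from_quat(s["eef_rot"])).as_rotvec().round(3),"F",s["wrist_force"].round(1),"t",s["t"],"w",s["width"])
E
python3 -c "
from plan import *
report(REST,P1,tool(-.228,np.pi/4))"
```

```text
off local [ 1.6 -0.1  6.6] along N,U 4.7 4.7 rot err [-0.002 -0.    -0.003] F [ 0.2  0.5 -1.6] t 7.35 w 0.5783557927448899
```

Call:
{"fn": "send_rows", "kwargs": {
  "xyz": [
    [-0.002,-0.001,0],
    [-0.002,-0.0005,0],
    [-0.001,0,0],
    [0,0,0]
  ],
  "angular": [
    [0,0,0],
    [0,0,0],
    [0,0,0],
    [0,0,0]
  ]
}}

```text
t: 7.68
tool_pos: [552.4, -128.9, 67.4]
eef_rot: [0.722, 0.576, 0.302, -0.237]
wrist_force: [0.6, 0.4, -1.3]
width: 0.58
```

```bash
python3 -c "
from plan import *
report(REST,P1,tool(-.228,np.pi/4))"
```

```text
off local [ 0.4 -3.7  3.9] along N,U 0.1 5.4 rot err [-0.003  0.001 -0.004] F [ 0.6  0.4 -1.3] t 7.6833 w 0.5803402949267743
```

Call:
{"fn": "send_rows", "kwargs": {
  "xyz": [
    [0,0,0.002],
    [0,0,0.002],
    [0,0,0.001],
    [-0.001,0,0],
    [0,0,0]
  ],
  "angular": [
    [0,0,0],
    [0,0,0],
    [0,0,0],
    [0,0,0],
    [0,0,0]
  ]
}}

```text
t: 8.1
tool_pos: [553.5, -125.2, 63.6]
eef_rot: [0.722, 0.576, 0.302, -0.237]
wrist_force: [-0.3, -0.1, -0.7]
width: 0.576
```

```bash
python3 -c "
from plan import *
report(REST,P1,tool(-.228,np.pi/4))"
```

```text
off local [0.6 0.1 0.1] along N,U 0.1 -0.0 rot err [-0.003  0.003 -0.005] F [-0.3 -0.1 -0.7] t 8.1 w 0.5761037916973013
```

Call:
{"fn": "send_rows", "kwargs": {
  "xyz": [
    [-0.0015,0,0],
    [-0.0015,0,0],
    [0,0,0]
  ],
  "angular": [
    [0,0,0],
    [0,0,0],
    [0,0,0]
  ]
}}

```text
t: 8.35
tool_pos: [553.4, -125.2, 63.5]
eef_rot: [0.721, 0.575, 0.304, -0.239]
wrist_force: [0.0, 0.5, -0.2]
width: 0.579
```

```bash
python3 -c "
from plan import *
report(REST,P1,tool(-.228,np.pi/4))"
```

```text
off local [0.6 0.1 0. ] along N,U 0.1 -0.0 rot err [-0.002  0.009 -0.005] F [ 0.   0.5 -0.2] t 8.35 w 0.5791077098203852
```

It no longer moves along the normal, so it rests on the face. Releasing.

Call:
{"fn": "send_rows", "kwargs": {
  "xyz": [
    [0,0,0],
    [0,0,0],
    [0,0,0],
    [0,0,0],
    [0,0,0],
    [0,0,0]
  ],
  "angular": [
    [0,0,0],
    [0,0,0],
    [0,0,0],
    [0,0,0],
    [0,0,0],
    [0,0,0]
  ],
  "grip": 0.0854
}}

```text
t: 8.85
tool_pos: [553.4, -127.8, 61.7]
eef_rot: [0.722, 0.576, 0.302, -0.236]
wrist_force: [-0.2, -0.5, 0.1]
width: 1.002
```

Call:
{"fn": "send_rows", "kwargs": {
  "xyz": [
    [0,0,-0.005],
    [0,0,-0.01],
    [0,0,-0.02],
    [0,0,-0.03],
    [0,0,-0.03],
    [0,0,-0.02],
    [0,0,0]
  ],
  "angular": [
    [0,0,0],
    [0,0,0],
    [0,0,0],
    [0,0,0],
    [0,0,0],
    [0,0,0],
    [0,0,0]
  ]
}}

```text
t: 9.43
tool_pos: [531.9, -211.5, 147.0]
eef_rot: [0.722, 0.576, 0.301, -0.238]
wrist_force: [1.2, -0.9, 0.1]
width: 1.001
```

```bash
python3 - <<'E'
from plan import *
from fit import *
a=[]
sp=at(((552.5,-126.5,0),-.228),[0,20,35]+14*N+30*U); print("rest_spot",sp)
for c in('side','top'):
    im=viewer.read_camera(c); cv2.imwrite(f'pics/{c}3.png',im)
    m=((im[...,2]>1.6*im[...,1].astype(float))&(im[...,2]>70)).astype(np.uint8)
    n,l,st,ce=cv2.connectedComponentsWithStats(m); e=proj(c,sp)[0]
    print(c,"exp",e.round(1),[(ce[i].round(1),st[i][4]) for i in range(1,n) if np.hypot(*(ce[i]-e))<25])
    q=e.astype(int); a.append(cv2.resize(im[q[1]-45:q[1]+45,q[0]-50:q[0]+50],None,fx=4,fy=4,interpolation=cv2.INTER_CUBIC))
cv2.imwrite('pics/v3.png',np.hstack(a))
E
```

```text
rest_spot [ 554.46336018 -118.03850623   66.11269837]
side exp [248.2 223.6] []
top exp [293.  205.4] [(array([293.5, 205.9]), np.int32(34))]
```

View pics/v3.png

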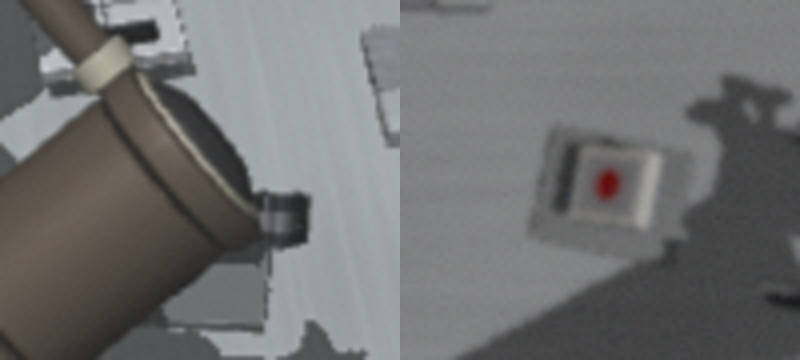

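Top crop: the plate lies on the rest with the red spot up at (608,184), within 0.7 px of the expected rest_spot. The side view is still blocked by the arm. Next I'll swing round for the second grasp, normal to the face with jaws across the width.

```bash
cat >> plan.py <<'E'
P2=np.array([0,20,35])+9*N+30*U; T2=tool(-.228,-np.pi/4)
E
python3 - <<'E'
from plan import *
rows(at(REST,P2+100*N+[0,0,30]),T2,vmax=30,wmax=.1)
E
```

```text
[0] xyz [[0.0079, 0.0002, 0.0063], [0.0085, 0.0002, 0.0055], [0.009, 0.0002, 0.0046], [0.0094, 0.0002, 0.0037], [0.0097, 0.0002, 0.0028], [0.0099, 0.0002, 0.0018], [0.0101, 0.0002, 0.0008], [0.0101, 0.0002, -0.0002], [0.01, 0.0002, -0.0012], [0.0099, 0.0002, -0.0021], [0.0096, 0.0002, -0.0031], [0.0093, 0.0002, -0.004]] angular [[-0.0001, -0.0984, 0.0003], [-0.0001, -0.0984, 0.0003], [-0.0001, -0.0984, 0.0003], [-0.0001, -0.0984, 0.0003], [-0.0001, -0.0984, 0.0003], [-0.0001, -0.0984, 0.0003], [-0.0001, -0.0984, 0.0003], [-0.0001, -0.0984, 0.0003], [-0.0001, -0.0984, 0.0003], [-0.0001, -0.0984, 0.0003], [-0.0001, -0.0984, 0.0003], [-0.0001, -0.0984, 0.0003]]
[12] xyz [[0.0088, 0.0002, -0.0049], [0.0083, 0.0002, -0.0058], [0.0077, 0.0002, -0.0065], [0.007, 0.0002, -0.0073]] angular [[-0.0001, -0.0984, 0.0003], [-0.0001, -0.0984, 0.0003], [-0.0001, -0.0984, 0.0003], [-0.0001, -0.0984, 0.0003]]
```

Call:
{"fn": "send_rows", "kwargs": {
  "xyz": [
    [0.0079,0,0.0063],
    [0.0085,0,0.0055],
    [0.009,0,0.0046],
    [0.0094,0,0.0037],
    [0.0097,0,0.0028],
    [0.0099,0,0.0018],
    [0.0101,0,0.0008],
    [0.0101,0,0],
    [0.01,0,-0.0012],
    [0.0099,0,-0.0021],
    [0.0096,0,-0.0031],
    [0.0093,0,-0.004]
  ],
  "angular": [
    [0,-0.0984,0],
    [0,-0.0984,0],
    [0,-0.0984,0],
    [0,-0.0984,0],
    [0,-0.0984,0],
    [0,-0.0984,0],
    [0,-0.0984,0],
    [0,-0.0984,0],
    [0,-0.0984,0],
    [0,-0.0984,0],
    [0,-0.0984,0],
    [0,-0.0984,0]
  ]
}}

```text
t: 10.53
tool_pos: [546.2, -78.0, 141.2]
eef_rot: [0.762, 0.611, -0.175, 0.127]
wrist_force: [0.3, 0.1, -1.0]
width: 1.001
```

```bash
python3 - <<'E'
from plan import *
print(sense()['joint_positions'].round(2))
rows(at(REST,P2+100*N),T2,vmax=30,wmax=.1)
E
```

```text
[ 0.01  0.38  1.83 -0.47  1.11  0.48]
[0] xyz [[0.0076, 0.0043, -0.0014], [0.0074, 0.0043, -0.0021], [0.0072, 0.0043, -0.0027], [0.007, 0.0043, -0.0033]] angular [[-0.0034, -0.0875, 0.0036], [-0.0034, -0.0875, 0.0036], [-0.0034, -0.0875, 0.0036], [-0.0034, -0.0875, 0.0036]]
```

Call:
{"fn": "send_rows", "kwargs": {
  "xyz": [
    [0.0076,0.0043,-0.0014],
    [0.0074,0.0043,-0.0021],
    [0.0072,0.0043,-0.0027],
    [0.007,0.0043,-0.0033],
    [0,0,0]
  ],
  "angular": [
    [-0.0034,-0.0875,0.0036],
    [-0.0034,-0.0875,0.0036],
    [-0.0034,-0.0875,0.0036],
    [-0.0034,-0.0875,0.0036],
    [0,0,0]
  ]
}}

```text
t: 10.95
tool_pos: [564.0, -40.6, 124.7]
eef_rot: [0.713, 0.58, -0.309, 0.243]
wrist_force: [0.3, -0.8, -0.5]
width: 1.002
```

```bash
python3 - <<'E'
from plan import *
from fit import *
print(sense()['joint_positions'].round(2))
report(((552.5,-126.5,0),-.228),P2,T2)
rows(at(((552.5,-126.5,0),-.228),P2+40*N),T2,vmax=15,wmax=.1)
sp=at(((552.5,-126.5,0),-.228),[0,20,35]+14*N+30*U)
for c in('side','top'):
    im=viewer.read_camera(c); cv2.imwrite(f'pics/{c}4.png',im)
    m=((im[...,2]>1.6*im[...,1].astype(float))&(im[...,2]>70)).astype(np.uint8)
    n,l,st,ce=cv2.connectedComponentsWithStats(m); e=proj(c,sp)[0]
    print(c,"exp",e.round(1),[(ce[i].round(1),st[i][4]) for i in range(1,n) if np.hypot(*(ce[i]-e))<25])
E
```

```text
[ 0.21  0.59  1.71 -0.74  1.34  0.78]
off local [-8.2 81.1 62.1] along N,U 101.3 -13.4 rot err [-0.005 -0.022 -0.021] F [ 0.3 -0.8 -0.5] t 10.95 w 1.0020615785888465
[0] xyz [[-0.0024, 0.0015, 0.0123], [-0.0025, 0.0015, 0.0123], [-0.0025, 0.0016, 0.0123], [-0.0026, 0.0016, 0.0123], [-0.0026, 0.0016, 0.0123]] angular [[0.001, 0.0044, 0.0042], [0.001, 0.0044, 0.0042], [0.001, 0.0044, 0.0042], [0.001, 0.0044, 0.0042], [0.001, 0.0044, 0.0042]]
side exp [248.2 223.6] []
top exp [293.  205.4] [(array([293.6, 205.8]), np.int32(32))]
```

Call:
{"fn": "send_rows", "kwargs": {
  "xyz": [
    [-0.0024,0.0016,0.0123],
    [-0.0025,0.0016,0.0123],
    [-0.0025,0.0017,0.0123],
    [-0.0026,0.0017,0.0123],
    [-0.0026,0.0017,0.0123],
    [0,0,0],
    [0,0,0]
  ],
  "angular": [
    [0.001,0.0044,0.0042],
    [0.001,0.0044,0.0042],
    [0.001,0.0044,0.0042],
    [0.001,0.0044,0.0042],
    [0.001,0.0044,0.0042],
    [0,0,0],
    [0,0,0]
  ]
}}

```text
t: 11.63
tool_pos: [556.6, -108.2, 92.3]
eef_rot: [0.729, 0.57, -0.297, 0.235]
wrist_force: [0.2, 0.3, 0.1]
width: 1.004
```

```bash
python3 - <<'E'
from plan import *
report(REST,P2,T2)
rows(at(REST,P2+[.6,0,0]),T2,vmax=8,wmax=.1)
E
```

```text
off local [-0.1 13.6 29.7] along N,U 30.6 11.4 rot err [0.007 0.008 0.013] F [0.2 0.3 0.1] t 11.6333 w 1.0035345798730442
[0] xyz [[0.0022, 0.0002, 0.0061], [0.0022, 0.0002, 0.0061], [0.0023, 0.0001, 0.0061], [0.0023, 0.0001, 0.0061], [0.0023, 0.0001, 0.0061]] angular [[-0.0015, -0.0017, -0.0026], [-0.0015, -0.0017, -0.0026], [-0.0015, -0.0017, -0.0026], [-0.0015, -0.0017, -0.0026], [-0.0015, -0.0017, -0.0026]]
```

Call:
{"fn": "send_rows", "kwargs": {
  "xyz": [
    [0.005,0,0.004],
    [0.004,0,0.005],
    [0.001,0,0.006],
    [0,0,0.005],
    [0,0,0]
  ],
  "angular": [
    [-0.003,-0.003,-0.004],
    [-0.003,-0.003,-0.004],
    [0,0,-0.003],
    [0,0,0],
    [0,0,0]
  ]
}}

```text
t: 12.05
tool_pos: [555.7, -115.7, 69.5]
eef_rot: [0.725, 0.574, -0.298, 0.238]
wrist_force: [-0.7, 1.4, -0.2]
width: 1.001
```

```bash
python3 - <<'E'
from plan import *
report(REST,P2,T2)
rows(at(REST,P2+[.6,0,0]),T2,vmax=8,wmax=.1)
E
```

```text
off local [0.7 6.1 6.9] along N,U 9.2 0.5 rot err [-0.     0.003  0.003] F [-0.7  1.4 -0.2] t 12.05 w 1.0013322793031643
[0] xyz [[0.0003, -0.0001, 0.0046], [0.0003, -0.0001, 0.0046]] angular [[0.0001, -0.0016, -0.0014], [0.0001, -0.0016, -0.0014]]
```

Call:
{"fn": "send_rows", "kwargs": {
  "xyz": [
    [0,0,0.004],
    [0,0,0.003],
    [0,0,0.001],
    [0,0,0]
  ],
  "angular": [
    [0,-0.0016,-0.0014],
    [0,-0.0016,-0.0014],
    [0,0,0],
    [0,0,0]
  ]
}}

```text
t: 12.38
tool_pos: [554.5, -120.9, 62.7]
eef_rot: [0.723, 0.576, -0.3, 0.238]
wrist_force: [0.5, 0.8, 0.6]
width: 0.999
```

```bash
python3 - <<'E'
from plan import *
report(REST,P2,T2)
E
```

```text
off local [0.7 0.8 0.1] along N,U 0.6 -0.5 rot err [-0.001 -0.001 -0.002] F [0.5 0.8 0.6] t 12.3833 w 0.9988050655897144
```

Call:
{"fn": "send_rows", "kwargs": {
  "xyz": [
    [0,0,0],
    [0,0,0],
    [0,0,0],
    [0,0,0],
    [0,0,0],
    [0,0,0],
    [0,0,0],
    [0,0,0]
  ],
  "angular": [
    [0,0,0],
    [0,0,0],
    [0,0,0],
    [0,0,0],
    [0,0,0],
    [0,0,0],
    [0,0,0],
    [0,0,0]
  ],
  "grip": 0.03,
  "newtons": 50
}}

```text
t: 13.05
tool_pos: [555.4, -120.4, 63.4]
eef_rot: [0.723, 0.576, -0.299, 0.239]
wrist_force: [-0.6, -0.1, -0.1]
width: 0.567
```

```bash
python3 - <<'E'
from plan import *
report(REST,P2,T2)
T=tool(.066); s=sense(); l=local(REST)-[0,20,35]; print("TCP on plate: along N %.1f U %.1f"%(l@N,l@U))
E
```

```text
off local [1.5 1.4 0.8] along N,U 1.6 -0.4 rot err [-0.003  0.    -0.001] F [-0.6 -0.1 -0.1] t 13.05 w 0.5667567419130983
TCP on plate: along N 10.6 U 29.6
```

Call:
{"fn": "send_rows", "kwargs": {
  "xyz": [
    [0,0,-0.004],
    [0,0,-0.006],
    [0,0,-0.01],
    [0,0,-0.015],
    [0,0,-0.02],
    [0,0,-0.02],
    [0,0,-0.01],
    [0,0,0]
  ],
  "angular": [
    [0,0,0],
    [0,0,0],
    [0,0,0],
    [0,0,0],
    [0,0,0],
    [0,0,0],
    [0,0,0],
    [0,0,0]
  ]
}}

```text
t: 13.72
tool_pos: [569.4, -55.3, 128.4]
eef_rot: [0.723, 0.576, -0.298, 0.237]
wrist_force: [0.4, 0.2, -1.0]
width: 0.566
```

```bash
python3 - <<'E'
from plan import *
from fit import *
s=sense(); print(s['width'],s['tool_pos'])
a=[]
for c in('side','top'):
    im=viewer.read_camera(c); cv2.imwrite(f'pics/{c}5.png',im)
    q=proj(c,s['tool_pos'])[0].astype(int); a.append(cv2.resize(im[q[1]-45:q[1]+45,q[0]-50:q[0]+50],None,fx=4,fy=4,interpolation=cv2.INTER_CUBIC))
cv2.imwrite('pics/v5.png',np.hstack(a))
b=rows(at(((509,99,0),.066),[0,0,110]),tool(.066),vmax=20,wmax=.06)
E
```

```text
0.5663129595059981 [569.43176293 -55.29097776 128.38360396]
[0] xyz [[0.0079, -0.0066, -0.0061], [0.0083, -0.0064, -0.0057], [0.0088, -0.0062, -0.0053], [0.0092, -0.006, -0.0048], [0.0095, -0.0058, -0.0044], [0.0099, -0.0055, -0.0039], [0.0102, -0.0053, -0.0034], [0.0104, -0.0051, -0.0028], [0.0107, -0.0048, -0.0023], [0.0109, -0.0046, -0.0017], [0.0111, -0.0044, -0.0012], [0.0112, -0.0042, -0.0006]] angular [[-0.0083, 0.0555, -0.0197], [-0.0083, 0.0555, -0.0197], [-0.0083, 0.0555, -0.0197], [-0.0083, 0.0555, -0.0197], [-0.0083, 0.0555, -0.0197], [-0.0083, 0.0555, -0.0197], [-0.0083, 0.0555, -0.0197], [-0.0083, 0.0555, -0.0197], [-0.0083, 0.0555, -0.0197], [-0.0083, 0.0555, -0.0197], [-0.0083, 0.0555, -0.0197], [-0.0083, 0.0555, -0.0197]]
[12] xyz [[0.0113, -0.0039, 0.0], [0.0113, -0.0037, 0.0006]] angular [[-0.0083, 0.0555, -0.0197], [-0.0083, 0.0555, -0.0197]]
```

View pics/v5.png

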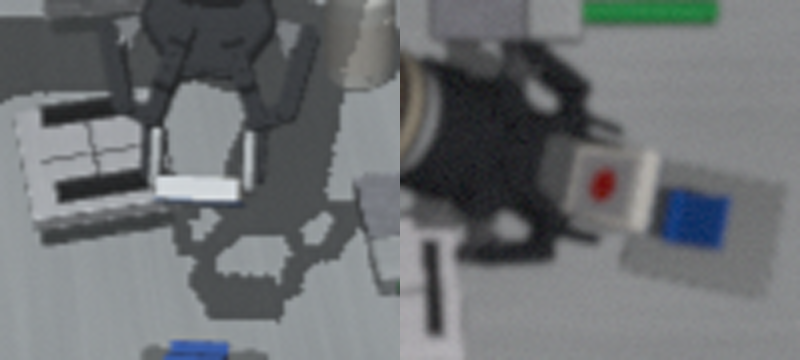

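The plate is held at its sides with the red spot outwards, at (600,185) in the top crop. Its edge shows at (198,188) in the side crop, and the rest is empty. Next it goes above the free stage, turning level on the way.

Call:
{"fn": "send_rows", "kwargs": {
  "xyz": [
    [0.0079,-0.0066,-0.0061],
    [0.0083,-0.0064,-0.0057],
    [0.0088,-0.0062,-0.0053],
    [0.0092,-0.006,-0.0048],
    [0.0095,-0.0058,-0.0044],
    [0.0099,-0.0055,-0.0039],
    [0.0102,-0.0053,-0.0034],
    [0.0104,-0.0051,-0.0028],
    [0.0107,-0.0048,-0.0023],
    [0.0109,-0.0046,-0.0017],
    [0.0111,-0.0044,-0.0012],
    [0.0112,-0.0042,-0.0006]
  ],
  "angular": [
    [-0.0083,0.0555,-0.0197],
    [-0.0083,0.0555,-0.0197],
    [-0.0083,0.0555,-0.0197],
    [-0.0083,0.0555,-0.0197],
    [-0.0083,0.0555,-0.0197],
    [-0.0083,0.0555,-0.0197],
    [-0.0083,0.0555,-0.0197],
    [-0.0083,0.0555,-0.0197],
    [-0.0083,0.0555,-0.0197],
    [-0.0083,0.0555,-0.0197],
    [-0.0083,0.0555,-0.0197],
    [-0.0083,0.0555,-0.0197]
  ]
}}

```text
t: 14.82
tool_pos: [501.7, 74.5, 101.8]
eef_rot: [0.695, 0.717, -0.045, 0.018]
wrist_force: [-0.1, 0.3, -0.2]
width: 0.568
```

```bash
python3 - <<'E'
from plan import *
b=rows(at(((509,99,0),.066),[0,0,90]),tool(.066),vmax=20,wmax=.06)
E
```

```text
[0] xyz [[0.0126, 0.0042, 0.0046], [0.0123, 0.0043, 0.0053]] angular [[-0.0205, 0.0439, -0.0173], [-0.0205, 0.0439, -0.0173]]
```

Call:
{"fn": "send_rows", "kwargs": {
  "xyz": [
    [0.008,0.003,0.002],
    [0.007,0.003,0.002],
    [0.003,0.001,0.002],
    [0,0,0],
    [0,0,0]
  ],
  "angular": [
    [-0.012,0.028,-0.01],
    [-0.012,0.028,-0.01],
    [-0.008,0.02,-0.007],
    [0,0,0],
    [0,0,0]
  ]
}}

```text
t: 15.23
tool_pos: [499.4, 88.6, 89.4]
eef_rot: [0.687, 0.726, -0.012, -0.004]
wrist_force: [0.0, 0.3, -1.8]
width: 0.57
```

```bash
python3 - <<'E'
from plan import *
F=((509,99,0),.066)
report(F,np.array([0,0,90]),tool(.066))
b=rows(at(F,[0,0,70]),tool(.066),vmax=8,wmax=.06)
E
```

```text
off local [-10.3  -9.8  -0.6] along N,U -7.3 6.5 rot err [ 0.023 -0.01   0.011] F [ 0.   0.3 -1.8] t 15.2333 w 0.5704849376573332
[0] xyz [[0.0025, 0.0027, 0.0048], [0.0025, 0.0026, 0.0048], [0.0025, 0.0026, 0.0048], [0.0025, 0.0026, 0.0048]] angular [[-0.0057, 0.0024, -0.0027], [-0.0057, 0.0024, -0.0027], [-0.0057, 0.0024, -0.0027], [-0.0057, 0.0024, -0.0027]]
```

Call:
{"fn": "send_rows", "kwargs": {
  "xyz": [
    [0.003,0.003,0.0048],
    [0.003,0.003,0.0048],
    [0.0025,0.0026,0.0048],
    [0.0025,0.0026,0.0048],
    [0,0,0],
    [0,0,0]
  ],
  "angular": [
    [-0.0057,0.0024,-0.0027],
    [-0.0057,0.0024,-0.0027],
    [-0.0057,0.0024,-0.0027],
    [-0.0057,0.0024,-0.0027],
    [0,0,0],
    [0,0,0]
  ]
}}

```text
t: 15.73
tool_pos: [509.2, 100.3, 66.3]
eef_rot: [0.683, 0.73, -0.001, -0.0]
wrist_force: [0.7, -0.8, -1.6]
width: 0.565
```

```bash
python3 - <<'E'
from plan import *
from fit import *
F=((509,99,0),.066)
report(F,np.array([0,0,70]),tool(.066))
b=rows(at(F,[0,0,60]),tool(.066),vmax=8,wmax=.06)
s=sense()
a=[]
for c in('side','top'):
    im=viewer.read_camera(c); cv2.imwrite(f'pics/{c}6.png',im)
    q=proj(c,s['tool_pos'])[0].astype(int); a.append(cv2.resize(im[q[1]-45:q[1]+45,q[0]-50:q[0]+50],None,fx=4,fy=4,interpolation=cv2.INTER_CUBIC))
cv2.imwrite('pics/v6.png',np.hstack(a))
E
```

```text
off local [ 0.3  1.3 -3.7] along N,U -1.8 -3.5 rot err [ 0.002 -0.001 -0.001] F [ 0.7 -0.8 -1.6] t 15.7333 w 0.5651427298658105
[0] xyz [[-0.0013, -0.0003, 0.0063]] angular [[-0.0021, 0.0015, 0.0006]]
```

View pics/v6.png

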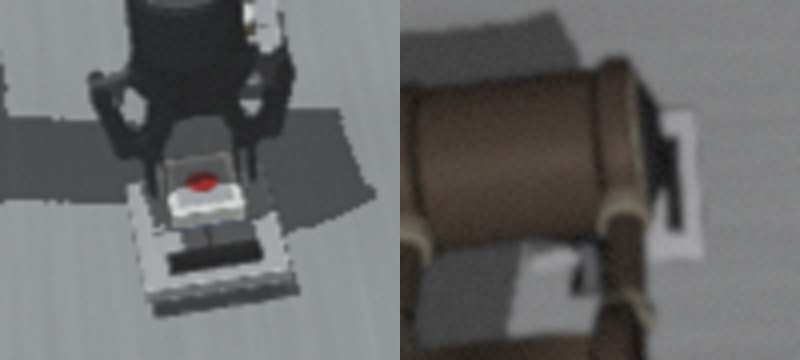

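The side crop shows the plate over the stage with the spot up at (202,182), clear of the near stop at (215,257). In the top crop the arm hides it. I'll lower it between the stops.

Call:
{"fn": "send_rows", "kwargs": {
  "xyz": [
    [-0.0008,0,0.004],
    [-0.0005,0,0.004],
    [0,0,0.003],
    [0,0,0]
  ],
  "angular": [
    [-0.002,0.0015,0],
    [0,0,0],
    [0,0,0],
    [0,0,0]
  ]
}}

```text
t: 16.17
tool_pos: [510.0, 98.7, 55.3]
eef_rot: [0.683, 0.73, 0.001, 0.001]
wrist_force: [-0.7, -0.7, -0.9]
width: 0.568
```

```bash
python3 - <<'E'
from plan import *
F=((509,99,0),.066)
report(F,np.array([0,0,40.6]),tool(.066))
E
```

```text
off local [ 1.  -0.3 14.7] along N,U 10.2 10.6 rot err [-0.002  0.    -0.001] F [-0.7 -0.7 -0.9] t 16.1667 w 0.5678702241985419
```

Call:
{"fn": "send_rows", "kwargs": {
  "xyz": [
    [0,-0.0005,0.004],
    [0,-0.0005,0.003],
    [0,0,0.001],
    [0,0,0]
  ],
  "angular": [
    [0,0,0],
    [0,0,0],
    [0,0,0],
    [0,0,0]
  ]
}}

```text
t: 16.5
tool_pos: [508.7, 98.4, 46.3]
eef_rot: [0.683, 0.73, 0.001, 0.001]
wrist_force: [-0.1, -0.9, -0.7]
width: 0.569
```

```bash
cat > m2.py <<'E'
# plate vs stage in the side view: fit plate (x,y,yaw) at its given back height, stage pose from the first picture in the same camera
from plan import *
from fit import *
import sys
zb=float(sys.argv[1]); n=sys.argv[2]; cams=sys.argv[3].split(",")
F=((509,99,0),.066); report(F,np.array([0,0,40.6]),tool(.066))
s=sense()
ims={c:viewer.read_camera(c) for c in("side","top")}
for c in ims: cv2.imwrite(f"pics/{c}{n}.png",ims[c])
St={"side":(509.45,99.69),"top":(507.4,97.9)}
for c in cams:
    p,_=fit_planar([box(-25,25,-30,30,zb,zb+14)],ims,[*s["tool_pos"][:2],.066],cams=(c,),step=(2,2,.03),rad=42)
    im=ims[c]; m=((im[...,2]>1.6*im[...,1].astype(float))&(im[...,2]>70)).astype(np.uint8)
    e=proj(c,[[p[0],p[1],zb+14]])[0]; k,l,st,ce=cv2.connectedComponentsWithStats(m)
    f0=((*St[c],0),.066)
    print(c,"plate",p.round(2),"in stage",local(f0,[p[0],p[1],0]).round(1))
    for i in range(1,k):
        if st[i][4]>8 and np.hypot(*(ce[i]-e))<25: q=onplane(c,ce[i],zb+14); print(" spot",q.round(1),"in stage",local(f0,q).round(1))
E
python3 m2.py 35.5 7 side
```

```text
off local [-0.3 -0.5  5.7] along N,U 3.6 4.4 rot err [-0.002  0.    -0.   ] F [-0.1 -0.9 -0.7] t 16.5 w 0.5690764266575361
side plate [4.9596e+02 1.1073e+02 7.0000e-02] in stage [-12.7  11.9   0. ]
 spot [508.   97.3  49.5] in stage [-1.6 -2.3 49.5]
```

Colour spot suggests the plate is about 2 mm off in y, but the box fit failed because the fingers clutter the view. I'll feel both stops gently to get the midpoint.

Call:
{"fn": "send_rows", "kwargs": {
  "xyz": [
    [0.001,0,0],
    [0.001,0,0],
    [0.001,0,0],
    [0.001,0,0],
    [0.001,0,0],
    [0.001,0,0]
  ],
  "angular": [
    [0,0,0],
    [0,0,0],
    [0,0,0],
    [0,0,0],
    [0,0,0],
    [0,0,0]
  ]
}}

```text
t: 17.1
tool_pos: [509.3, 105.1, 47.3]
eef_rot: [0.683, 0.73, 0.001, 0.001]
wrist_force: [-0.3, 0.9, -0.9]
width: 0.57
```

Call:
{"fn": "send_rows", "kwargs": {
  "xyz": [
    [0.001,0,0],
    [0.001,0,0],
    [0.001,0,0],
    [0.001,0,0]
  ],
  "angular": [
    [0,0,0],
    [0,0,0],
    [0,0,0],
    [0,0,0]
  ]
}}

```text
t: 17.43
tool_pos: [509.3, 106.0, 47.6]
eef_rot: [0.682, 0.731, -0.001, 0.004]
wrist_force: [-0.1, -5.8, -0.5]
width: 0.565
```

Call:
{"fn": "send_rows", "kwargs": {
  "xyz": [
    [0.001,0,0],
    [0.001,0,0],
    [0.001,0,0],
    [0.001,0,0]
  ],
  "angular": [
    [0,0,0],
    [0,0,0],
    [0,0,0],
    [0,0,0]
  ]
}}

```text
t: 17.77
tool_pos: [509.4, 106.0, 47.8]
eef_rot: [0.682, 0.732, -0.004, 0.006]
wrist_force: [0.2, -4.8, -0.4]
width: 0.566
```

Contact at y≈106.0 (−5.8 N). Now the other stop.

Call:
{"fn": "send_rows", "kwargs": {
  "xyz": [
    [-0.001,0,0.0005],
    [-0.0015,0,0.0005],
    [-0.0015,0,0],
    [-0.0015,0,0],
    [-0.0015,0,0],
    [-0.001,0,0],
    [-0.001,0,0],
    [0,0,0]
  ],
  "angular": [
    [-0.008,0.006,0],
    [-0.004,0.004,0],
    [0,0,0],
    [0,0,0],
    [0,0,0],
    [0,0,0],
    [0,0,0],
    [0,0,0]
  ]
}}

```text
t: 18.43
tool_pos: [509.9, 97.9, 46.6]
eef_rot: [0.682, 0.731, 0.006, 0.005]
wrist_force: [0.2, -0.0, -1.5]
width: 0.567
```

```bash
python3 - <<'E'
from plan import *
F=((509,99,0),.066)
report(F,np.array([0,0,40.6]),tool(.066))
E
```

```text
off local [ 0.8 -1.2  6. ] along N,U 3.4 5.1 rot err [-0.016  0.001 -0.004] F [ 0.2 -0.  -1.5] t 18.4333 w 0.5674733367015821
```

Call:
{"fn": "send_rows", "kwargs": {
  "xyz": [
    [-0.001,0,0],
    [-0.001,0,0],
    [-0.001,0,0]
  ],
  "angular": [
    [0,0,0],
    [0,0,0],
    [0,0,0]
  ]
}}

```text
t: 18.68
tool_pos: [510.2, 94.9, 46.6]
eef_rot: [0.682, 0.731, 0.006, 0.005]
wrist_force: [0.1, 0.1, -1.9]
width: 0.564
```

Call:
{"fn": "send_rows", "kwargs": {
  "xyz": [
    [-0.001,0,0],
    [-0.001,0,0],
    [-0.001,0,0]
  ],
  "angular": [
    [0,0,0],
    [0,0,0],
    [0,0,0]
  ]
}}

```text
t: 18.93
tool_pos: [510.4, 93.9, 46.8]
eef_rot: [0.683, 0.73, 0.008, 0.004]
wrist_force: [-0.7, 5.1, -1.4]
width: 0.565
```

Second contact is at y≈94.0. The 12 mm of play matches the sizes given, so the midpoint is y≈99.95. I'll go to the middle, level out and lower.

Call:
{"fn": "send_rows", "kwargs": {
  "xyz": [
    [0.002,0,0],
    [0.0015,0,0],
    [0.001,0,0],
    [0.001,0,0],
    [0,0,0]
  ],
  "angular": [
    [0.006,0,0.001],
    [0.006,0,0.001],
    [0.004,0,0.001],
    [0,0,0],
    [0,0,0]
  ]
}}

```text
t: 19.35
tool_pos: [510.4, 98.7, 46.9]
eef_rot: [0.684, 0.73, 0.001, -0.001]
wrist_force: [-0.4, 0.3, -1.2]
width: 0.567
```

```bash
python3 - <<'E'
from plan import *
F=((509,99,0),.066)
report(F,np.array([0.7,0.9,40.6]),tool(.066))
rows(at(F,[.7,.9,43]),tool(.066),vmax=3)
E
```

```text
off local [ 0.6 -1.3  6.3] along N,U 3.5 5.4 rot err [0.001 0.003 0.001] F [-0.4  0.3 -1.2] t 19.35 w 0.5674446049415018
[0] xyz [[0.0006, -0.0003, 0.0019], [0.0007, -0.0003, 0.0019]] angular [[-0.0004, -0.0014, -0.0005], [-0.0004, -0.0014, -0.0005]]
```

Call:
{"fn": "send_rows", "kwargs": {
  "xyz": [
    [0.0007,-0.0003,0.0015],
    [0.0006,-0.0003,0.0015],
    [0,0,0.001],
    [0,0,0]
  ],
  "angular": [
    [0,-0.0015,0],
    [0,-0.0015,0],
    [0,0,0],
    [0,0,0]
  ]
}}

```text
t: 19.68
tool_pos: [509.5, 99.7, 42.3]
eef_rot: [0.684, 0.73, -0.001, 0.0]
wrist_force: [0.7, -0.0, -2.1]
width: 0.566
```

```bash
python3 - <<'E'
from plan import *
F=((509,99,0),.066)
report(F,np.array([0.7,0.9,40.6]),tool(.066))
E
```

```text
off local [-0.2 -0.2  1.7] along N,U 1.0 1.4 rot err [ 0.001 -0.001  0.001] F [ 0.7 -0.  -2.1] t 19.6833 w 0.5657886843239879
```

Well aligned. Now lower to contact.

Call:
{"fn": "send_rows", "kwargs": {
  "xyz": [
    [0.0002,0,0.001],
    [0,0,0.001],
    [0,0,0.0005]
  ],
  "angular": [
    [0,0,0],
    [0,0,0],
    [0,0,0]
  ]
}}

```text
t: 19.93
tool_pos: [509.8, 99.9, 41.4]
eef_rot: [0.684, 0.73, -0.001, -0.0]
wrist_force: [-0.4, -0.3, -0.2]
width: 0.565
```

Call:
{"fn": "send_rows", "kwargs": {
  "xyz": [
    [0,0,0.001],
    [0,0,0.001]
  ],
  "angular": [
    [0,0,0],
    [0,0,0]
  ]
}}

```text
t: 20.1
tool_pos: [509.8, 99.9, 41.3]
eef_rot: [0.684, 0.73, -0.002, -0.0]
wrist_force: [-3.4, -0.8, 8.7]
width: 0.565
```

```bash
python3 - <<'E'
from plan import *
F=((509,99,0),.066)
report(F,np.array([0.7,0.9,40.6]),tool(.066))
E
```

```text
off local [ 0.2 -0.1  0.7] along N,U 0.4 0.5 rot err [ 0.003 -0.001  0.   ] F [-3.4 -0.8  8.7] t 20.1 w 0.5648079359948757
```

Contact is firm (8.7 N upward). Release and retreat upward.

Call:
{"fn": "send_rows", "kwargs": {
  "xyz": [
    [0,0,-0.0005],
    [0,0,0],
    [0,0,0],
    [0,0,0],
    [0,0,0],
    [0,0,0]
  ],
  "angular": [
    [0,0,0],
    [0,0,0],
    [0,0,0],
    [0,0,0],
    [0,0,0],
    [0,0,0]
  ],
  "grip": 0.0854
}}

```text
t: 20.6
tool_pos: [510.9, 99.9, 42.0]
eef_rot: [0.684, 0.73, -0.001, 0.0]
wrist_force: [0.1, 0.4, -0.3]
width: 0.999
```

Call:
{"fn": "send_rows", "kwargs": {
  "xyz": [
    [0,0,-0.005],
    [0,0,-0.01],
    [0,0,-0.02],
    [0,0,-0.03],
    [0,0,-0.04],
    [-0.03,0,-0.02],
    [-0.04,0,0],
    [-0.04,0,0],
    [-0.04,0,0],
    [-0.03,0,0],
    [0,0,0]
  ],
  "angular": [
    [0,0,0],
    [0,0,0],
    [0,0,0],
    [0,0,0],
    [0,0,0],
    [0,0,0],
    [0,0,0],
    [0,0,0],
    [0,0,0],
    [0,0,0],
    [0,0,0]
  ]
}}

```text
t: 21.52
tool_pos: [526.1, -85.2, 183.4]
eef_rot: [0.68, 0.733, 0.001, 0.006]
wrist_force: [1.1, 0.3, -1.6]
width: 1.004
```

```bash
python3 m2.py 30 8 side,top; python3 - <<'E'
from fit import *
a=[]
for c in('side','top'):
    im=cv2.imread(f'pics/{c}8.png'); q=proj(c,[[509.5,100,40]])[0].astype(int)
    a.append(cv2.resize(im[q[1]-45:q[1]+45,q[0]-50:q[0]+50],None,fx=4,fy=4,interpolation=cv2.INTER_CUBIC))
cv2.imwrite('pics/v8.png',np.hstack(a))
E
```

```text
off local [   4.9 -185.   142.8] along N,U -29.8 231.8 rot err [-0.01  -0.007 -0.009] F [ 1.1  0.3 -1.6] t 21.5167 w 1.0036935799605227
side plate [ 5.6203e+02 -7.4430e+01  4.0000e-01] in stage [  41.  -177.2    0. ]
top plate [ 5.1488e+02 -9.4640e+01  2.5000e-01] in stage [  -5.2 -192.6    0. ]
```

View pics/v8.png

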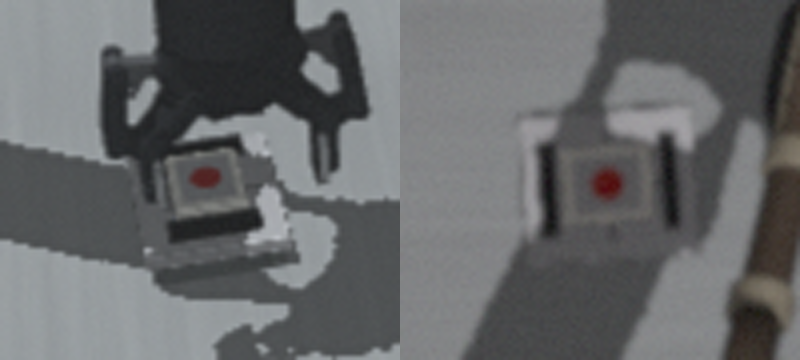

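Both crops show the plate flat between the stops with the spot up: side (205,177), top (607,184). The arm's shadow falls across it. I'll back the arm off farther and refit the plate and stage together.

Call:
{"fn": "send_rows", "kwargs": {
  "xyz": [
    [-0.03,0,-0.01],
    [-0.04,0,-0.01],
    [-0.04,-0.01,0],
    [-0.04,-0.02,0],
    [-0.04,-0.02,0],
    [-0.03,-0.01,0],
    [-0.01,0,0],
    [0,0,0]
  ],
  "angular": [
    [0,0,0],
    [0,0,0],
    [0,0,0],
    [0,0,0],
    [0,0,0],
    [0,0,0],
    [0,0,0],
    [0,0,0]
  ]
}}

```text
t: 22.28
tool_pos: [485.3, -307.6, 204.0]
eef_rot: [0.674, 0.739, 0.004, 0.002]
wrist_force: [0.6, 0.4, -0.3]
width: 1.002
```

```bash
cat > m3.py <<'E'
from fit import *
from plan import local
import json
ims={c:viewer.read_camera(c) for c in("side","top")}
a=[]
for c in ims:
    im=ims[c]; cv2.imwrite(f"pics/{c}9.png",im)
    q=proj(c,[[509.5,100,40]])[0].astype(int); win=(q[0]-34,q[1]-32,q[0]+34,q[1]+32)
    parts=STAGE+[box(-25,25,-30,30,30,44)]
    T=lambda p:[pose2(p[:3])]*3+[pose2([*(np.array(p[:2])+Ro.from_euler("z",p[2]).as_matrix()[:2,:2]@p[3:5]),p[2]+p[5]])]
    f=lambda p:cost(c,im,parts,T(p),win)
    p0=np.array([508.5,98.9,.066,0,0,0]); st=[3,3,.04,2,2,.04]
    for k in range(4):
        sx=np.vstack([p0]+[p0+np.eye(6)[i]*st[i] for i in range(6)]); st=[-.6*v for v in st]
        r=minimize(f,p0,method="Nelder-Mead",options=dict(initial_simplex=sx,xatol=.02,fatol=1e-4,maxiter=500)); p0=r.x
    print(c,"stage",p0[:3].round(2),"plate in stage",p0[3:].round(2),round(r.fun,2))
    m=((im[...,2]>1.6*im[...,1].astype(float))&(im[...,2]>70)).astype(np.uint8)
    k,l,s_,ce=cv2.connectedComponentsWithStats(m); e=proj(c,[[509.5,100,44]])[0]
    for i in range(1,k):
        if np.hypot(*(ce[i]-e))<12: print(" spot in stage",local(((p0[0],p0[1],0),p0[2]),onplane(c,ce[i],44)).round(1),s_[i][4])
    a.append(cv2.resize(im[q[1]-45:q[1]+45,q[0]-50:q[0]+50],None,fx=4,fy=4,interpolation=cv2.INTER_CUBIC))
cv2.imwrite('pics/v9.png',np.hstack(a))
E
python3 m3.py
```

```text
side stage [5.9045e+02 1.4030e+02 4.0000e-02] plate in stage [-106.03   31.88    0.83] 22.64
top stage [5.0729e+02 9.7830e+01 6.0000e-02] plate in stage [ 4.26 -3.48  0.  ] 8.8
 spot in stage [ 1.2  0.8 44. ] 43
```

View pics/v9.png

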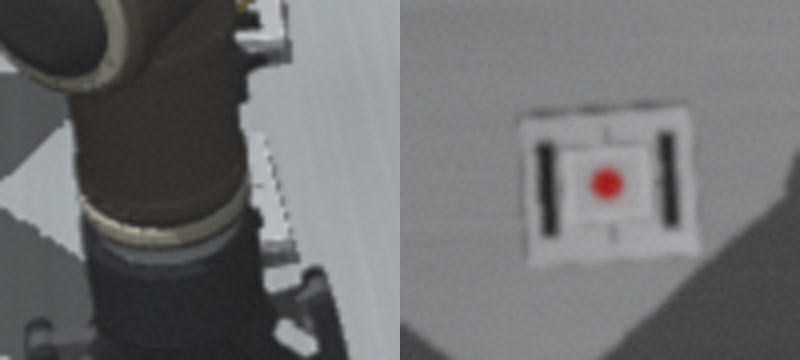

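The top view is clear, with the spot at (607,184) midway between the stops at 547 and 670; its centroid gives (1.2, 0.8) mm in the stage frame. The joint box fit disagrees, because white on light grey has little contrast. I'll move the arm out of the side view for an independent check.

Call:
{"fn": "send_rows", "kwargs": {
  "xyz": [
    [0,-0.03,0],
    [0.01,-0.04,0],
    [0.02,-0.04,0],
    [0.02,-0.04,0],
    [0.02,-0.03,0],
    [0.01,-0.01,0],
    [0,0,0],
    [0,0,0]
  ],
  "angular": [
    [0,0,0],
    [0,0,0],
    [0,0,0],
    [0,0,0],
    [0,0,0],
    [0,0,0],
    [0,0,0],
    [0,0,0]
  ]
}}

```text
t: 23.05
tool_pos: [290.9, -226.2, 198.0]
eef_rot: [0.664, 0.748, 0.008, -0.002]
wrist_force: [-0.3, 0.6, 0.1]
width: 1.0
```

```bash
sed -i 's/\[510*8.5,98.9,.066,0,0,0\]/[509.,99.3,.066,.5,.5,0]/; s/9.png/10.png/' m3.py; python3 m3.py; python3 -c "
from cell import sense
s=sense();print(s['t'],abs(s['qvel']).max(),s['wrist_force'])"
```

```text
side stage [5.0994e+02 9.9710e+01 8.0000e-02] plate in stage [-1.01 -1.74 -0.01] 9.69
 spot in stage [ 0.1  0.4 44. ] 27
top stage [5.0747e+02 9.8030e+01 7.0000e-02] plate in stage [ 1.92 -3.49  0.01] 4.92
 spot in stage [ 1.2  0.4 44. ] 44
23.15 0.035469790745498865 [-0.4151535  -0.37182794  1.11073581]
```

View pics/v10.png

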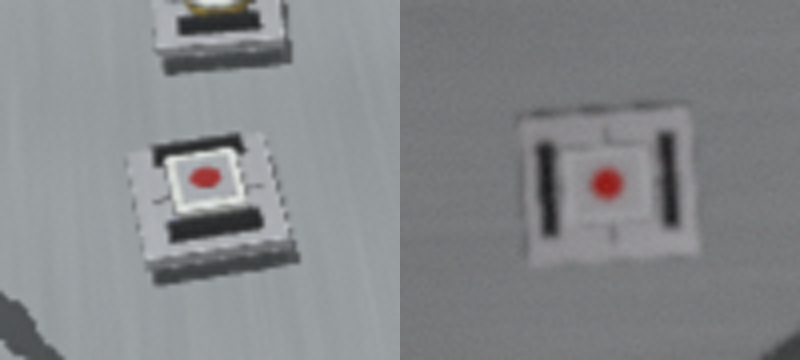

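The side view is now clear, with the plate flat between the stops and its spot at (205,177). The spot sits at (0.1, 0.4) mm from the cross in the side view and (1.2, 0.4) mm in the top view. This agrees with the felt midpoint, so I'm handing in.

```bash
python3 -c "
from cell import order
print(order.hand_in())"
```

```text
the job is handed in; nothing more can be done
None
```

The plate is on the dish-free stage, flat with the red spot up, released, and the arm is clear of it. I handed the job in at about 23 s of the 48 s allowed; no verdict is reported.

**What I did:** I took the plate from the rack by its 50 mm width and laid it on the blue rest, spot up. After letting go, I took it again at right angles to the rest's face and lowered it between the stops. I touched both stops with the plate (y = 106.0 and 94.0, 12 mm of play as the sizes require) and let it down midway between them.

**Last checks:**

| Check | Result | Limit |
|---|---|---|
| Spot from cross, side camera (x, y) | 0.1, 0.4 mm | 4, 2.5 mm |
| Spot from cross, top camera (x, y) | 1.2, 0.4 mm | 4, 2.5 mm |
| Plate angle to the stops | about 0.01 rad | 0.08 rad |

**Checks that failed or disagreed:**
- **Outline fits:** Fitting the plate's outline gave y offsets of −1.7 mm (side) and −3.5 mm (top). I did not trust these, because white on light grey has little contrast and they contradict both the spot and the felt midpoint. If the top-camera figure were right, the placing would miss the 2.5 mm limit.
- **Rest placing:** The side camera was blocked by the arm, so I confirmed this only from the top view, where the spot was 0.7 pixel from its expected place.
- **Camera calibration:** The two cameras differ by about 2 mm in absolute x.
- **Dish, cup, bottle and brush:** I did not measure these again at the end; no move was made towards them.

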